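# Release a jammed reader tray with the pin

## Robot

A 7-joint arm with a two-finger parallel gripper is mounted at the origin on a cart in front of the work surface, level with it; the furniture and walls round the work are solid. World frame = base frame: x ahead of the robot, y to its left, z up, the work surface at z = 0. Lengths are in m, angles in degrees, forces in N, time in s.
With the tool pointing down it reaches from about 0.4 to 0.875 m from the base axis. Payload 4.4 kg.
Tool frame: the origin (TCP) lies midway between the tips of the shut fingers; the grasp point (between the pads) lies r.grip_depth behind it (r.grip_depth is the distance from the TCP to the grasp point, in m); z points along the fingers, y is the line along which they close (so a half turn about z gives the same grasp; the last joint's range is limited). The gripper opens to 85 mm and grips with 20 to 120 N. Pads are 22 mm wide; open, the fingers measure 114 mm over their backs; the gripper's body (76 mm by 85 mm) begins 54 mm behind the grasp point. The pads swing forward as they close: fully open they stand 13 mm farther back than shut.
Start: joints at [-47.487, 36.005, 2.206, 86.941, -1.547, 57.084, -1.146], TCP at [0.47, 0.449, 0.231] pointing down, gripper open.
Joint ranges: [-175.42, 175.42], [-21.48, 121.26], [-71.46, 75.88], [10.55, 141.38], [-63.04, 243.04], [13.31, 113.54], [-168.57, 168.57]. Speed limits (degrees/s): [147.25, 147.25, 180, 180, 180, 180, 180].

## Interface

Orientations are given as a 3x3 rotation matrix whose columns are the frame's x, y, z axes.
In Python, from bench import r, vision gives the robot as it stands.
- The arm moves only by the tool drive_tool, never from a script. Its argument "moves" is a list of rows, each a list of 7 numbers: the finger opening in mm, from 0 to 85.4, then the shift along the world's x, y, z in units of 0.05 m (1.0 is 0.05 m), then the turn, a rotation vector about the world's x, y, z in units of 6 degrees (1.0 is 6 degrees). A call has 1 to 10 rows; each row shifts and turns the commanded pose from where the row before left it; what a row does not reach is not made up. A row lasts 1/10 s, in which the tool goes at most 50 mm and 8.59 degrees, less where a joint would pass 70% of its speed; a pose out of reach is approached as far as the arm can. A call with a number of a shift or a turn outside -1 to 1 is refused whole. A call with a gripper value outside its range is refused whole. The fingers move at their own pace and stop on an object; the grip force is fixed at half the most. Time passes only in rows, so rows that do not move let the fingers close. It gives the time, the measured TCP pose, the force, the opening and the grip force at its end, in the units of the state.
- r.observe(): the state, without advancing time (a new reading comes with each control period).
- vision.capture(name): name is "side" or "top" or "wrist"; returns a dict with "color" (384x512x3 uint8, red, green, blue), "fovy" (degrees; the focal length in pixels is half the picture's height over the tangent of half this angle, whatever the lens; pixels are square), "cx", "cy" (the principal point, pixels), "position" and "attitude" of the camera in the world; the wrist camera has in their place "hand_eye" (4x4, takes a point from camera to tool coordinates, whose origin is the TCP and whose axes are the flange's). Camera axes: x right, y down, z forward; pixel columns grow to the right and rows downward; lengths in m; the calibration is good to about 2 mm. A picture is of the moment at which its call begins: read the wrist's pose just before it. There is no depth.
- r.job_done(): hands the job in; it is judged then, once.
The state is a dict: "t": time; "joint_positions": joint angles; "qd": joint speeds; "tau": joint torques, N m; "ee_pos": TCP position; "eef_rot": TCP orientation; "contact_force": force on the tool from outside, world axes, zero at the start; "moment": the same for the moment, N m; "width": finger opening in m; "finger_force": force on a finger pad.
Only numpy, scipy, OpenCV 4.12 (cv2) and the standard library are available. Lean on these libraries where they do the work, as an engineer would, in place of code of your own. Each camera call takes 0.05 s, during which the arm holds its last target. There are 200 camera calls.

## Task

The sample tray of the small bench reader is latched shut. Take the release pin from its stand and push it down through the access holes in the reader's cover until you find the one that hides the spring latch and the tray springs out; the other two holes end on hard studs, which must not be forced. Put the pin back in its stand, upright with its collar down on it, draw the tray out as far as it goes, and leave the beaker, the tape roll and the small flask where they are.

Things in the scene. Friction and masses are not known exactly. Their poses are not given: they have to be found in the camera images.
- reader: white box-shaped sample reader fixed on the bench, 140 deep (x) x 150 wide (y) x 92 mm high; origin at the centre of its underside, x from its front to its back, z up. The tray comes out of its front (toward -x). Its cover is 5 mm thick, with a row of three equal round holes, 11 mm across and 36 mm apart, 35 mm in front of the middle
- hole_l (a point): centre of the mouth of the left hole (seen from the front of the reader; its +y side), at the cover's top face; axes as the reader's
- hole_m (a point): centre of the mouth of the middle hole, at the cover's top face. 24 mm below each of the three mouths lies a steel pad, all alike to look at. One of them, a different one each time, is the spring latch: it yields with 3 N at first and about 10 N at most, frees the tray after about 5 mm, and is at its own stop after about 9 mm. The other two are hard studs
- hole_r (a point): centre of the mouth of the right hole (-y side), at the cover's top face
- stud_a (a joint): how far one of the two hard studs is pushed down, m: it yields 1 mm per 8 N and is damaged beyond 3 mm (24 N)
- stud_b (a joint): the same for the other hard stud
- tray (a joint): how far the tray is out, m: about 0 latched, 0.085 fully out at its stop. When the latch trips, a spring drives it out to about 0.046; from there it slides with 1.5 N of friction, damped (20 N per m/s), and stays where it is left
- tray_edge (a point): middle of the top edge of the tray's upright front panel (144 wide, 8 thick, top 60 mm over the bench), mid-thickness, moving with the tray; axes as the reader's. Shut, its back is 1 mm in front of the reader's front face. The well block behind it in the tray tops out 34 mm over the bench, so the panel can be hooked or pinched over its top edge once the tray has sprung out
- pin: release pin, 60 g, 100 mm long, standing upright in its stand, handle up; origin at the tip, z along the pin toward the handle. Steel rod 6 mm across and 50 mm long with a round tip, then a collar 22 mm across and 5 mm thick, then a round black handle 15 mm across and 45 mm long
- pin_tip (a point): the end of the pin's rod
- pin_collar (a point): centre of the collar's lower face, 50 mm above the tip along the pin
- pin_handle (a point): a good place to grip: on the handle's axis, 79 mm from the tip
- stand: aluminium pin stand fixed on the bench, 56 x 56 mm foot, 50 x 50 mm top plate 64 mm above the bench, 10 mm hole in the middle; origin at the centre of its underside
- stand_hole (a point): centre of the stand's hole at the top face of its top plate, where the collar's lower face rests
- beaker: bystander: small white plastic beaker 45 mm across, 54 mm high, loose; origin at the centre of its underside
- tape: bystander: roll of tape, 66 mm across, 19 mm high, lying flat, loose; origin at the centre of its underside
- flask: bystander: small conical flask, 60 mm across, 75 mm high, loose; origin at the centre of its underside
Not all that is in view belongs to the job. What is shaped like the stand but black is not meant.

How it is judged:
By the outcome, as a careful person would: the job done as asked, in the order asked, and still so for the second after the job is handed in, with the robot touching nothing.
It also fails if it takes over 61 s, if anything falls off the work surface, if the arm or the gripper's body presses on something with over 40 N, if the wrist force passes 120 N, or if a joint passes its speed limit or range.

## Working session

There is one attempt and no reset: what is moved stays moved. The work goes in short steps, Python scripts to look and compute and a tool call to move; the robot and the scene stay as the last step left them, time stands still between calls to the robot, and variables do not carry over. Pictures are saved under pics/ and viewed, at most 10 in all, crops included, and the job is handed in when it is done.

Besides the shell and the picture viewer there is one more tool, called after "Call:" as name(argument=value, ...), one argument or row to a line, values as JSON. drive_tool: Moves the arm, as the interface text tells. Shifts and turns lie within -1 to 1; 1 stands for 0.05 m of shift or 6 degrees of turn. Its arguments: {"type":"object","properties":{"moves":{"type":"array"}},"required":["moves"]}

```bash
ls; mkdir -p pics
python3 - <<'E'
from bench import r,vision
import cv2,numpy as np
s=r.observe();print(s,r.grip_depth)
for n in("top","side","wrist"):
    c=vision.capture(n);cv2.imwrite(f"pics/{n}0.png",c["color"][:,:,::-1]);print(n,{k:v for k,v in c.items() if k!="color"})
E
```

```text
pics
{'t': 0.0, 'joint_positions': array([-47.48687278,  36.0598775 ,   2.20158137,  86.99606341,
        -1.54474095,  57.08294481,  -1.14654486]), 'qd': array([ 0.01799123,  0.0045278 , -0.01740106, -0.07488911,  0.05908812,
       -0.03571695, -0.01407018]), 'tau': array([-1.21111232e-03, -5.63406301e+01,  1.22614000e+00, -1.93450963e+01,
        1.10956517e-02,  1.04382355e-02, -2.06588521e-05]), 'ee_pos': array([0.46932798, 0.44880102, 0.23037755]), 'eef_rot': array([[-6.91112014e-01,  7.22746414e-01, -1.34366167e-03],
       [ 7.22747662e-01,  6.91110692e-01, -1.35243474e-03],
       [-4.88484160e-05, -1.90581223e-03, -9.99998183e-01]]), 'contact_force': array([-0.30699929,  0.18109871, -0.26962317]), 'moment': array([ 0.00241361, -0.03340341,  0.01346973]), 'finger_force': 0.0, 'width': 0.08565655947214813} 0.0187
top {'fovy': 44.34554490497249, 'cx': 259.5603769679167, 'cy': 198.29938362007422, 'position': array([0.26173676, 0.43068686, 1.38942517]), 'attitude': array([[-0.02227088, -0.990682  ,  0.13436215],
       [-0.99949987,  0.02508126,  0.01925994],
       [-0.02245045, -0.13386602, -0.99074511]])}
side {'fovy': 44.35412613340711, 'cx': 253.0471892866446, 'cy': 197.33784724531654, 'position': array([-0.34152649,  0.37736078,  0.96177222]), 'attitude': array([[ 0.09832664, -0.74501237,  0.65976392],
       [-0.99512588, -0.07861055,  0.05953881],
       [ 0.00750725, -0.6624024 , -0.7491106 ]])}
wrist {'fovy': 65.66769833366419, 'cx': 257.8379364959041, 'cy': 190.08430210007919, 'hand_eye': array([[-1.08041609e-03, -9.61265055e-01, -2.75623522e-01,
         6.98686256e-02],
       [ 9.99999166e-01, -1.23374023e-03,  3.82899758e-04,
         3.71001668e-04],
       [-7.08115985e-04, -2.75622879e-01,  9.61265586e-01,
        -1.41524647e-01],
       [ 0.00000000e+00,  0.00000000e+00,  0.00000000e+00,
         1.00000000e+00]])}
```

Run:
```python
import cv2,numpy as np
a=[cv2.imread(f"pics/{n}0.png") for n in("top","side")]
cv2.imwrite("pics/t2.png",cv2.resize(a[0],(800,600),interpolation=cv2.INTER_CUBIC))
cv2.imwrite("pics/s2.png",cv2.resize(a[1],(800,600),interpolation=cv2.INTER_CUBIC))
```

```text
(no output)
```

View pics/t2.png

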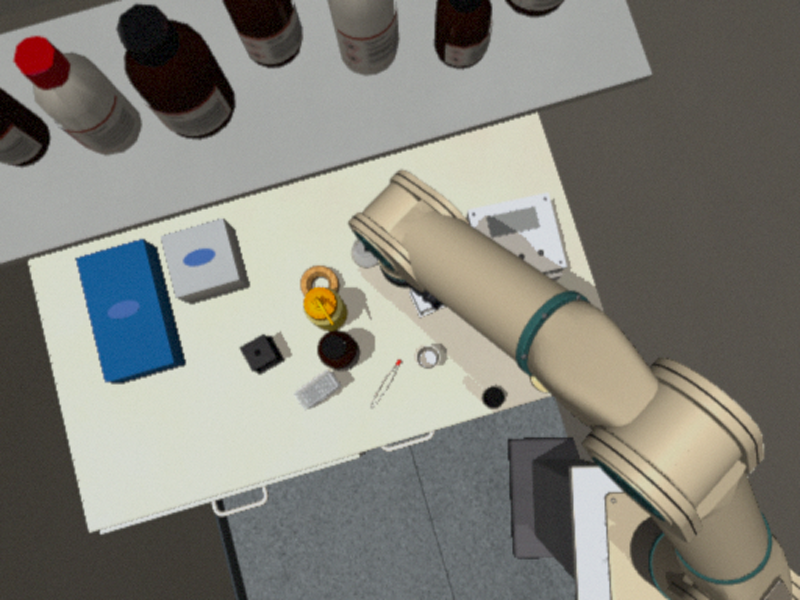

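View pics/s2.png

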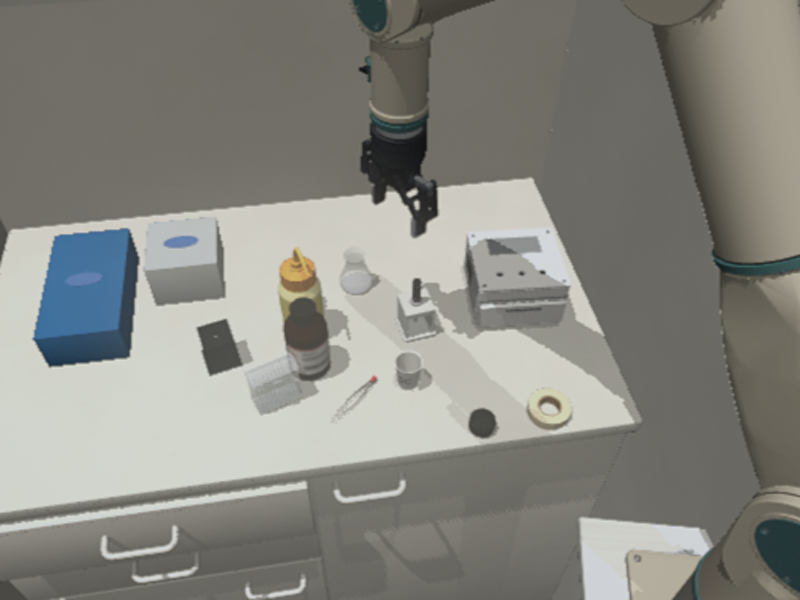

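```bash
cat > h.py <<'E'
import numpy as np
from bench import r,vision
def cam(c,s=None):
    f=c["color"].shape[0]/2/np.tan(np.radians(c["fovy"]/2))
    if "position" in c: return f,c["cx"],c["cy"],c["position"],c["attitude"]
    H=c["hand_eye"];R=np.array(s["eef_rot"]);return f,c["cx"],c["cy"],R@H[:3,3]+s["ee_pos"],R@H[:3,:3]
def back(C,u,v,z):
    f,cx,cy,p,A=C; d=A@np.array([(u-cx)/f,(v-cy)/f,1]); return p+d*(z-p[2])/d[2]
def proj(C,X):
    f,cx,cy,p,A=C; q=A.T@(np.asarray(X)-p); return np.array([cx+f*q[0]/q[2],cy+f*q[1]/q[2]])
def sidecam():
    A=np.array([[0.09832664,-0.74501237,0.65976392],[-0.99512588,-0.07861055,0.05953881],[0.00750725,-0.6624024,-0.7491106]])
    return 192/np.tan(np.radians(44.35412613/2)),253.04719,197.337847,np.array([-0.34152649,0.37736078,0.96177222]),A
E
python3 - <<'E'
from h import *
C=sidecam()
for n,u,v,z in [("pintop",416,282,.114),("stand",416,302,.064),("hl",500,274,.092),("hm",522,273,.092),("hr",543,272,.092),("rFL",477,281,.092),("rFR",567,290,.092),("rBL",468,233,.092),("rBR",549,229,.092),("beaker",408,358,.054),("tape",550,407,.01),("flask",355,285,.0),("bottle",482,418,.02)]:
    print(n,back(C,u/1.5625,v/1.5625,z).round(4))
E
```

```text
pintop [0.4641 0.4177 0.114 ]
stand [0.4665 0.4164 0.064 ]
hl [0.5178 0.2825 0.092 ]
hm [0.5239 0.2463 0.092 ]
hr [0.5299 0.2117 0.092 ]
rFL [0.4978 0.3198 0.092 ]
rFR [0.493  0.1744 0.092 ]
rBL [0.6115 0.3383 0.092 ]
rBR [0.6369 0.1977 0.092 ]
beaker [0.3575 0.4199 0.054 ]
tape [0.3192 0.1952 0.01  ]
flask [0.5536 0.5313 0.    ]
bottle [0.2816 0.3003 0.02  ]
```

Call:
drive_tool(
  moves=[
    [60, -0.02, -0.1, 0, 0, 0, -0.94],
    [60, -0.02, -0.1, 0, 0, 0, -0.94],
    [60, -0.02, -0.1, 0, 0, 0, -0.94],
    [60, -0.01, -0.1, 0, 0, 0, -0.94],
    [60, -0.01, -0.1, 0, 0, 0, -0.94],
    [60, 0, -0.1, 0, 0, 0, -0.94],
    [60, 0, 0, 0, 0, 0, 0],
    [60, 0, 0, 0, 0, 0, 0],
  ],
)

```text
t: 0.95
ee_pos: [0.4656, 0.4194, 0.2311]
eef_rot: [[-0.174, 0.985, -0.0], [0.985, 0.174, -0.0], [-0.0, -0.0, -1.0]]
contact_force: [-0.1, 0.6, 0.1]
width: 0.0601
finger_force: 0.0
```

```bash
cat > look.py <<'E'
import sys,pickle,cv2
from h import *
n=sys.argv[1];cn=sys.argv[2] if len(sys.argv)>2 else "wrist"
s=r.observe();c=vision.capture(cn);pickle.dump((s,c),open(f"{n}.pkl","wb"))
cv2.imwrite(f"pics/{n}.png",cv2.resize(c["color"][:,:,::-1],(800,600),interpolation=cv2.INTER_CUBIC))
print(s["t"],s["ee_pos"],s["eef_rot"],s["width"],s["contact_force"])
E
python3 look.py w1
```

```text
0.95 [0.4656282  0.41942415 0.23114861] [[-1.73888207e-01  9.84765377e-01 -2.08741522e-04]
 [ 9.84765399e-01  1.73888197e-01 -6.70006617e-05]
 [-2.96822449e-05 -2.17212053e-04 -9.99999976e-01]] 0.06010956919459094 [-0.07780121  0.60152278  0.06945581]
```

View pics/w1.png

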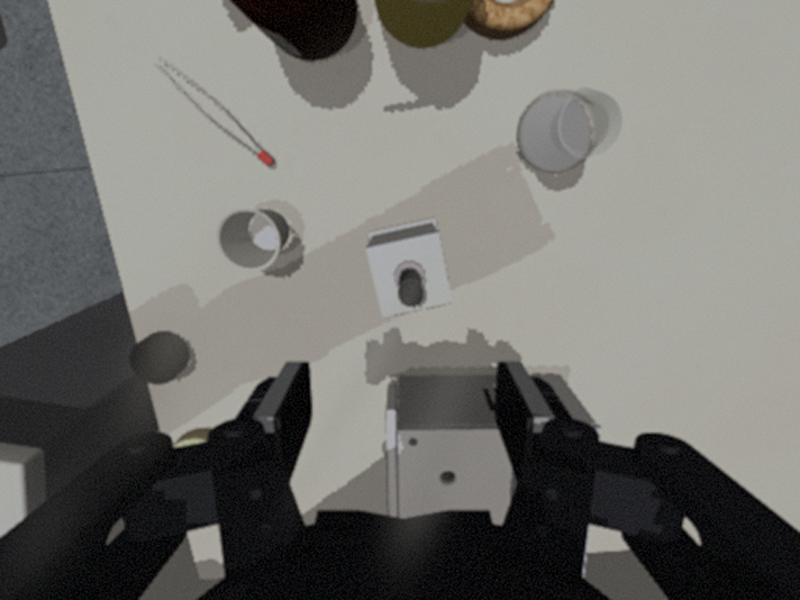

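Run:
```python
from h import *
import pickle
s,c=pickle.load(open("w1.pkl","rb"));C=cam(c,s)
k=1.5625
print(back(C,411/k,294/k,.114),"collar",back(C,409/k,271/k,.069))
print("stand",np.mean([back(C,u/k,v/k,.064) for u,v in[(368,248),(437,232),(451,302),(386,317)]],0))
print("hl",back(C,448/k,477/k,.092))
print("front edge",back(C,390/k,440/k,.092),back(C,390/k,510/k,.092))
```

```text
[0.47101555 0.41816511 0.114     ] collar [0.46986912 0.42141826 0.069     ]
stand [0.47170694 0.41738775 0.064     ]
hl [0.52205313 0.2846365  0.092     ]
front edge [0.47677559 0.30697133 0.092     ] [0.48631495 0.25006142 0.092     ]
```

Call:
drive_tool(
  moves=[
    [60, 0.1, -0.02, 0, 0, 0, 0],
    [60, 0, 0, -0.6, 0, 0, 0],
    [60, 0, 0, -0.6, 0, 0, 0],
    [60, 0, 0, -0.6, 0, 0, 0],
    [60, 0, 0, -0.6, 0, 0, 0],
    [60, 0, 0, -0.4, 0, 0, 0],
    [60, 0, 0, -0.33, 0, 0, 0],
    [60, 0, 0, 0, 0, 0, 0],
    [60, 0, 0, 0, 0, 0, 0],
  ],
)

```text
t: 1.9
ee_pos: [0.4712, 0.4183, 0.0749]
eef_rot: [[-0.172, 0.985, 0.0], [0.985, 0.172, 0.0], [0.0, 0.0, -1.0]]
contact_force: [0.2, -0.5, 1.1]
width: 0.0603
finger_force: 0.0
```

Call:
drive_tool(
  moves=[
    [5, 0, 0, 0, 0, 0, 0],
    [5, 0, 0, 0, 0, 0, 0],
    [5, 0, 0, 0, 0, 0, 0],
    [5, 0, 0, 0, 0, 0, 0],
    [5, 0, 0, 0, 0, 0, 0],
    [5, 0, 0, 0, 0, 0, 0],
    [5, 0, 0, 0, 0, 0, 0],
    [5, 0, 0, 0, 0, 0, 0],
  ],
)

```text
t: 2.7
ee_pos: [0.4712, 0.4187, 0.0758]
eef_rot: [[-0.172, 0.985, 0.001], [0.985, 0.172, 0.001], [0.001, 0.001, -1.0]]
contact_force: [-0.6, -0.4, 5.4]
width: 0.0137
finger_force: 58.3
```

Call:
drive_tool(
  moves=[
    [5, 0, 0, 0.3, 0, 0, 0],
    [5, 0, 0, 0.6, 0, 0, 0],
    [5, 0, 0, 0.6, 0, 0, 0],
    [5, 0, 0, 0.5, 0, 0, 0],
    [5, 0.25, -0.8, 0, 0, 0, 0],
    [5, 0.25, -0.8, 0, 0, 0, 0],
    [5, 0.25, -0.8, 0, 0, 0, 0],
    [5, 0.25, -0.8, 0, 0, 0, 0],
    [5, 0.25, -0.8, 0, 0, 0, 0],
    [5, 0, 0, 0, 0, 0, 0],
  ],
)

```text
t: 3.7
ee_pos: [0.5359, 0.2096, 0.1759]
eef_rot: [[-0.161, 0.987, 0.002], [0.987, 0.161, -0.005], [-0.005, 0.001, -1.0]]
contact_force: [0.6, 0.8, -0.7]
width: 0.0134
finger_force: 58.5
```

Call:
drive_tool(
  moves=[
    [5, 0, 0, 0, 0, 0, 0],
    [5, 0, 0, 0, 0, 0, 0],
    [5, 0, 0, 0, 0, 0, 0],
  ],
)

```text
t: 4.0
ee_pos: [0.5327, 0.2201, 0.1749]
eef_rot: [[-0.174, 0.985, -0.0], [0.985, 0.174, 0.001], [0.001, -0.0, -1.0]]
contact_force: [-1.2, 0.9, -0.2]
width: 0.0135
finger_force: 58.5
```

```bash
python3 look.py w2
```

```text
4.0 [0.53265051 0.22013475 0.17492665] [[-1.74279616e-01  9.84696167e-01 -2.71393053e-04]
 [ 9.84695733e-01  1.74279796e-01  9.30784254e-04]
 [ 9.63838013e-04 -1.05022859e-04 -9.99999530e-01]] 0.013468279137485877 [-1.17638492  0.85314852 -0.21833646]
```

View pics/w2.png

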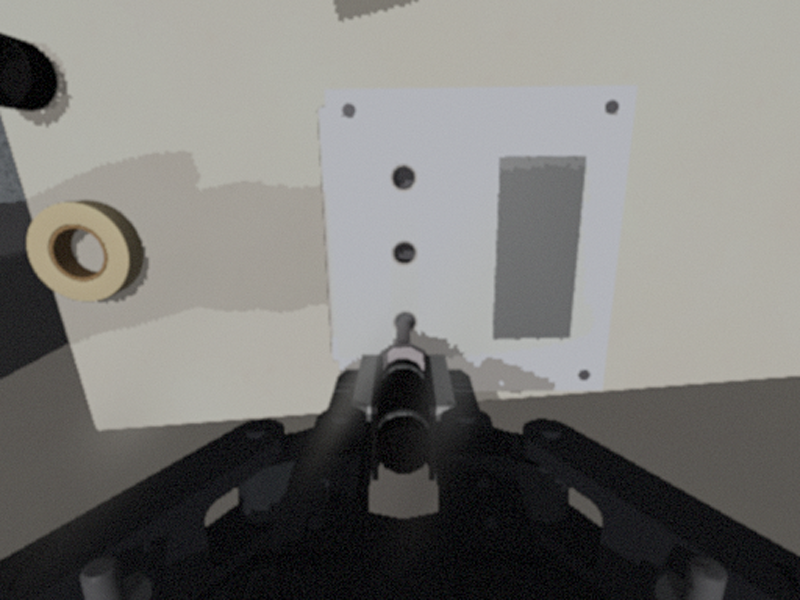

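Run:
```python
from h import *
import pickle,cv2
s,c=pickle.load(open("w2.pkl","rb"));C=cam(c,s)
k=1.5625
for n,u,v in[("l",403,177),("m",404,252),("r",404,322)]:print(n,back(C,u/k,v/k,.092))
R=s["eef_rot"]
for z in(.061,): print("tip proj",proj(C,s["ee_pos"]+R@np.array([0,0,z]))*k)
print("collar rim far", proj(C,s["ee_pos"]+R@np.array([0.011,0,.011]))*k)
cv2.imwrite("pics/w2c.png",cv2.resize(c["color"][90:290,208:308,::-1],(400,800)[:2],interpolation=cv2.INTER_CUBIC)[200:800])
```

```text
l [0.52195087 0.28350849 0.092     ]
m [0.52858402 0.2486302  0.092     ]
r [0.53486534 0.21305434 0.092     ]
tip proj [402.07079354 322.27077833]
collar rim far [401.91342871 339.27949596]
```

View pics/w2c.png

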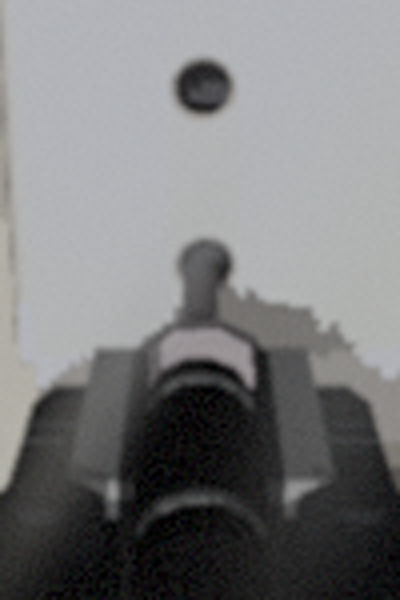

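Run:
```python
from h import *
import pickle
s,c=pickle.load(open("w2.pkl","rb"));C=cam(c,s);R=s["eef_rot"]
def cr(x,z): 
    p=proj(C,s["ee_pos"]+R@np.array([x,0,z])); return ((p-[208,140])*4).round(0)
for L in(.059,.061,.063):
  for d in(0,-.0015,-.003):
    print(L,d,"lowrim",cr(d+.011,L-.05),"uprim",cr(d+.011,L-.055),"top",cr(d+.0075,L-.1),"topback",cr(d-.0075,L-.1),"tip",cr(d,L))
```

```text
0.059 0 lowrim [197. 314.] uprim [197. 328.] top [196. 540.] topback [197. 673.] tip [197. 269.]
0.059 -0.0015 lowrim [197. 324.] uprim [197. 339.] top [196. 554.] topback [197. 686.] tip [197. 277.]
0.059 -0.003 lowrim [197. 335.] uprim [197. 349.] top [196. 567.] topback [197. 699.] tip [197. 285.]
0.061 0 lowrim [197. 309.] uprim [197. 322.] top [196. 529.] topback [197. 660.] tip [197. 265.]
0.061 -0.0015 lowrim [197. 319.] uprim [197. 333.] top [196. 542.] topback [197. 673.] tip [197. 273.]
0.061 -0.003 lowrim [197. 329.] uprim [197. 343.] top [196. 556.] topback [197. 686.] tip [197. 281.]
0.063 0 lowrim [197. 303.] uprim [197. 317.] top [196. 518.] topback [197. 648.] tip [197. 261.]
0.063 -0.0015 lowrim [197. 313.] uprim [197. 327.] top [196. 531.] topback [197. 660.] tip [197. 269.]
0.063 -0.003 lowrim [197. 324.] uprim [197. 337.] top [196. 544.] topback [197. 673.] tip [197. 277.]
```

Run:
```python
from h import *
import pickle,cv2
s,c=pickle.load(open("w2.pkl","rb"))
g=lambda a:(255*(a/255.)**.5).astype(np.uint8)
A=cv2.resize(g(c["color"][195:315,220:300,::-1]),(400,600),interpolation=cv2.INTER_CUBIC)
s=r.observe();c=vision.capture("side");pickle.dump((s,c),open("s3.pkl","wb"));print(s["ee_pos"])
C=cam(c);u,v=proj(C,s["ee_pos"]-[0,0,.03]).astype(int);u0,v0=u-33,v-50;print(u0,v0)
B=cv2.resize(g(c["color"][v0:v0+100,u0:u0+66,::-1]),(396,600),interpolation=cv2.INTER_CUBIC)
cv2.imwrite("pics/c3.png",np.hstack([A,B]))
```

```text
[0.53268264 0.219977   0.17485887]
314 108
```

View pics/c3.png

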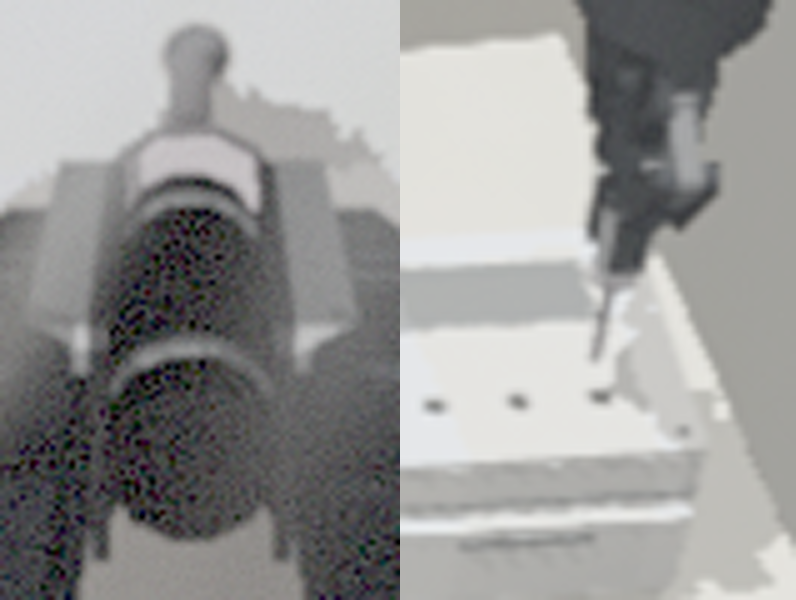

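Run:
```python
from h import *
import pickle
s,c=pickle.load(open("s3.pkl","rb"));C=cam(c)
P=lambda x,y:(314+x/6,108+y/6)
for n,x,y,z in[("tip",596,360,.114),("collar",613,280,.164),("hr",600,397,.092),("hm",517,401,.092),("hl",434,405,.092)]:print(n,back(C,*P(x,y),z).round(4))
e=s["ee_pos"]
for d in(.061,.011,0):p=proj(C,e-[0,0,d]);print(d,(p-[314,108])*6)
```

```text
tip [0.5475 0.0478 0.114 ]
collar [0.5432 0.0543 0.164 ]
hr [0.5478 0.0403 0.092 ]
hm [0.5416 0.0763 0.092 ]
hl [0.5354 0.1121 0.092 ]
0.061 [189.3857161  354.45134015]
0.011 [208.14117443 268.27824631]
0 [212.43035569 248.57134218]
```

Run:
```python
from h import *
import pickle
s,c=pickle.load(open("s3.pkl","rb"));C=cam(c)
P=lambda x,y:(314+(x-400)/6,108+y/6)
for n,x,y,z in[("tip",596,360,.114),("collar",613,280,.164),("hr",600,397,.092),("hm",517,401,.092),("hl",434,405,.092)]:print(n,back(C,*P(x,y),z).round(4))
```

```text
tip [0.5295 0.2173 0.114 ]
collar [0.5257 0.2183 0.164 ]
hr [0.5296 0.2122 0.092 ]
hm [0.5234 0.2478 0.092 ]
hl [0.5172 0.2833 0.092 ]
```

Call:
drive_tool(
  moves=[
    [5, 0.02, -0.106, 0, 0, 0, 0],
    [5, 0, 0, 0, 0, 0, 0],
    [5, 0, 0, -0.2, 0, 0, 0],
    [5, 0, 0, -0.1, 0, 0, 0],
    [5, 0, 0, -0.06, 0, 0, 0],
    [5, 0, 0, -0.06, 0, 0, 0],
    [5, 0, 0, -0.06, 0, 0, 0],
    [5, 0, 0, 0, 0, 0, 0],
    [5, 0, 0, 0, 0, 0, 0],
  ],
)

```text
t: 5.0
ee_pos: [0.5343, 0.213, 0.1508]
eef_rot: [[-0.171, 0.985, 0.0], [0.985, 0.171, 0.0], [0.0, 0.0, -1.0]]
contact_force: [-0.6, 0.1, -0.7]
width: 0.0135
finger_force: 58.5
```

Call:
drive_tool(
  moves=[
    [5, 0, 0, -0.06, 0, 0, 0],
    [5, 0, 0, -0.06, 0, 0, 0],
    [5, 0, 0, -0.06, 0, 0, 0],
    [5, 0, 0, 0, 0, 0, 0],
    [5, 0, 0, 0, 0, 0, 0],
  ],
)

```text
t: 5.5
ee_pos: [0.5342, 0.2129, 0.1417]
eef_rot: [[-0.172, 0.985, -0.0], [0.985, 0.172, -0.0], [-0.0, -0.0, -1.0]]
contact_force: [-0.0, 0.4, -0.4]
width: 0.0133
finger_force: 58.5
```

In the right hole. Down to the pad in fine steps.

Call:
drive_tool(
  moves=[
    [5, 0, 0, -0.08, 0, 0, 0],
    [5, 0, 0, -0.08, 0, 0, 0],
    [5, 0, 0, -0.04, 0, 0, 0],
    [5, 0, 0, -0.02, 0, 0, 0],
    [5, 0, 0, 0, 0, 0, 0],
    [5, 0, 0, 0, 0, 0, 0],
  ],
)

```text
t: 6.1
ee_pos: [0.5344, 0.2129, 0.1309]
eef_rot: [[-0.171, 0.985, 0.0], [0.985, 0.171, 0.0], [0.0, 0.0, -1.0]]
contact_force: [-0.6, 0.2, 0.6]
width: 0.0134
finger_force: 58.5
```

Call:
drive_tool(
  moves=[
    [5, 0, 0, -0.02, 0, 0, 0],
    [5, 0, 0, -0.02, 0, 0, 0],
    [5, 0, 0, 0, 0, 0, 0],
  ],
)

```text
t: 6.4
ee_pos: [0.5345, 0.213, 0.129]
eef_rot: [[-0.172, 0.985, 0.0], [0.985, 0.172, 0.0], [0.0, 0.001, -1.0]]
contact_force: [-0.7, -0.7, 1.0]
width: 0.0136
finger_force: 58.6
```

Call:
drive_tool(
  moves=[
    [5, 0, 0, -0.02, 0, 0, 0],
    [5, 0, 0, 0, 0, 0, 0],
  ],
)

```text
t: 6.6
ee_pos: [0.5345, 0.213, 0.1283]
eef_rot: [[-0.171, 0.985, 0.001], [0.985, 0.171, 0.0], [0.0, 0.001, -1.0]]
contact_force: [-1.2, 0.3, 4.5]
width: 0.0135
finger_force: 59.2
```

Call:
drive_tool(
  moves=[
    [5, 0, 0, -0.02, 0, 0, 0],
    [5, 0, 0, 0, 0, 0, 0],
  ],
)

```text
t: 6.8
ee_pos: [0.5347, 0.2131, 0.1277]
eef_rot: [[-0.171, 0.985, 0.001], [0.985, 0.171, 0.001], [0.0, 0.001, -1.0]]
contact_force: [-2.0, -1.0, 8.7]
width: 0.0137
finger_force: 59.6
```

Call:
drive_tool(
  moves=[
    [5, 0, 0, 0.2, 0, 0, 0],
    [5, 0, 0, 0.3, 0, 0, 0],
    [5, 0, 0, 0.2, 0, 0, 0],
    [5, 0, 0, 0, 0, 0, 0],
    [5, -0.065, 0.354, 0, 0, 0, 0],
    [5, -0.065, 0.354, 0, 0, 0, 0],
    [5, 0, 0, 0, 0, 0, 0],
    [5, 0, 0, 0, 0, 0, 0],
    [5, 0, 0, 0, 0, 0, 0],
  ],
)

```text
t: 7.7
ee_pos: [0.528, 0.2468, 0.1616]
eef_rot: [[-0.17, 0.985, -0.0], [0.985, 0.17, -0.001], [-0.001, -0.0, -1.0]]
contact_force: [0.6, -0.6, -1.3]
width: 0.0135
finger_force: 58.7
```

Call:
drive_tool(
  moves=[
    [5, 0, 0.02, -0.1, 0, 0, 0],
    [5, 0, 0, -0.06, 0, 0, 0],
    [5, 0, 0, -0.06, 0, 0, 0],
    [5, 0, 0, -0.06, 0, 0, 0],
    [5, 0, 0, 0, 0, 0, 0],
    [5, 0, 0, 0, 0, 0, 0],
  ],
)

```text
t: 8.3
ee_pos: [0.5278, 0.2493, 0.1477]
eef_rot: [[-0.171, 0.985, -0.0], [0.985, 0.171, -0.0], [-0.0, -0.0, -1.0]]
contact_force: [0.5, 0.4, 0.0]
width: 0.0131
finger_force: 58.7
```

Call:
drive_tool(
  moves=[
    [5, 0, -0.01, -0.06, 0, 0, 0],
    [5, 0, 0, -0.06, 0, 0, 0],
    [5, 0, 0, -0.06, 0, 0, 0],
    [5, 0, 0, -0.06, 0, 0, 0],
    [5, 0, 0, -0.06, 0, 0, 0],
    [5, 0, 0, -0.06, 0, 0, 0],
    [5, 0, 0, 0, 0, 0, 0],
    [5, 0, 0, 0, 0, 0, 0],
  ],
)

```text
t: 9.1
ee_pos: [0.5278, 0.2488, 0.1298]
eef_rot: [[-0.172, 0.985, -0.0], [0.985, 0.172, -0.0], [-0.0, -0.0, -1.0]]
contact_force: [0.4, -0.6, -1.3]
width: 0.0134
finger_force: 58.8
```

Call:
drive_tool(
  moves=[
    [5, 0, 0, -0.02, 0, 0, 0],
    [5, 0, 0, 0, 0, 0, 0],
  ],
)

```text
t: 9.3
ee_pos: [0.5279, 0.2489, 0.1292]
eef_rot: [[-0.171, 0.985, 0.0], [0.985, 0.171, 0.0], [0.0, 0.0, -1.0]]
contact_force: [-1.6, -0.3, 3.1]
width: 0.0137
finger_force: 59.1
```

Call:
drive_tool(
  moves=[
    [5, 0, 0, -0.02, 0, 0, 0],
    [5, 0, 0, 0, 0, 0, 0],
  ],
)

```text
t: 9.5
ee_pos: [0.5278, 0.2489, 0.1286]
eef_rot: [[-0.171, 0.985, 0.0], [0.985, 0.171, 0.0], [0.0, 0.0, -1.0]]
contact_force: [-1.9, -1.3, 7.8]
width: 0.0135
finger_force: 59.7
```

Call:
drive_tool(
  moves=[
    [5, 0, 0, -0.02, 0, 0, 0],
    [5, 0, 0, 0, 0, 0, 0],
  ],
)

```text
t: 9.7
ee_pos: [0.5275, 0.2489, 0.1277]
eef_rot: [[-0.172, 0.985, -0.0], [0.985, 0.172, 0.0], [0.0, -0.0, -1.0]]
contact_force: [-3.1, 0.3, 7.8]
width: 0.0135
finger_force: 59.7
```

Call:
drive_tool(
  moves=[
    [5, 0, 0, -0.02, 0, 0, 0],
    [5, 0, 0, 0, 0, 0, 0],
  ],
)

```text
t: 9.9
ee_pos: [0.527, 0.2488, 0.1265]
eef_rot: [[-0.172, 0.985, -0.001], [0.985, 0.172, 0.0], [0.0, -0.001, -1.0]]
contact_force: [-3.4, -0.8, 7.6]
width: 0.0138
finger_force: 59.7
```

Call:
drive_tool(
  moves=[
    [5, 0, 0, -0.02, 0, 0, 0],
    [5, 0, 0, -0.02, 0, 0, 0],
    [5, 0, 0, 0, 0, 0, 0],
  ],
)

```text
t: 10.2
ee_pos: [0.5267, 0.2487, 0.1241]
eef_rot: [[-0.172, 0.985, -0.002], [0.985, 0.172, -0.0], [0.0, -0.002, -1.0]]
contact_force: [-2.7, -1.2, 6.1]
width: 0.0135
finger_force: 59.4
```

Call:
drive_tool(
  moves=[
    [5, 0, 0, -0.02, 0, 0, 0],
    [5, 0, 0, 0, 0, 0, 0],
  ],
)

```text
t: 10.4
ee_pos: [0.5265, 0.2487, 0.1231]
eef_rot: [[-0.172, 0.985, -0.002], [0.985, 0.172, -0.0], [0.0, -0.002, -1.0]]
contact_force: [-3.4, -0.6, 6.1]
width: 0.0135
finger_force: 59.4
```

Call:
drive_tool(
  moves=[
    [5, 0, 0, -0.02, 0, 0, 0],
    [5, 0, 0, 0, 0, 0, 0],
  ],
)

```text
t: 10.6
ee_pos: [0.5263, 0.2486, 0.122]
eef_rot: [[-0.172, 0.985, -0.003], [0.985, 0.172, -0.001], [-0.0, -0.003, -1.0]]
contact_force: [-4.4, -1.3, 7.0]
width: 0.0136
finger_force: 59.5
```

Run:
```python
from h import *
import pickle,cv2
s=r.observe();c=vision.capture("side");print(s["ee_pos"],s["contact_force"])
cv2.imwrite("pics/s4.png",cv2.resize(c["color"][120:270,240:400,::-1],(640,600),interpolation=cv2.INTER_CUBIC))
```

```text
[0.52627629 0.2486367  0.12201505] [-4.37336665 -1.28280751  6.99799084]
```

View pics/s4.png

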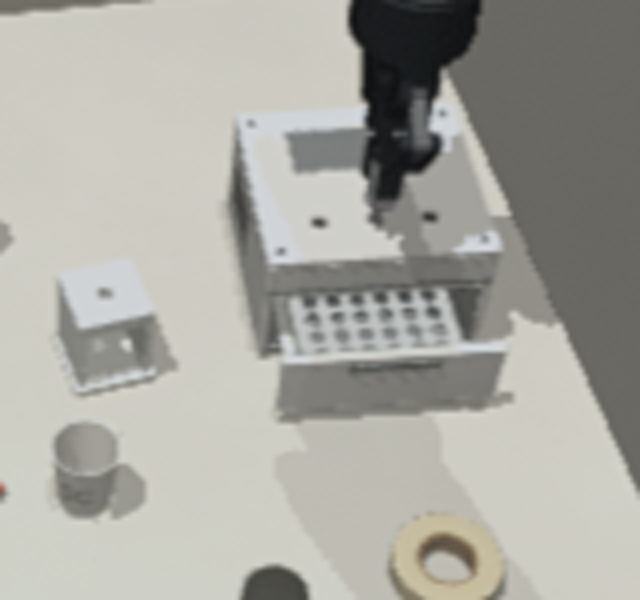

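Call:
drive_tool(
  moves=[
    [5, 0, 0, 0.2, 0, 0, 0],
    [5, 0, 0, 0.4, 0, 0, 0],
    [5, 0, 0, 0.5, 0, 0, 0],
    [5, 0, 0, 0, 0, 0, 0],
    [5, -0.27, 0.68, 0, 0, 0, 0],
    [5, -0.27, 0.68, 0, 0, 0, 0],
    [5, -0.27, 0.68, 0, 0, 0, 0],
    [5, -0.27, 0.68, 0, 0, 0, 0],
    [5, 0, 0.65, 0, 0, 0, 0],
    [5, 0, 0, 0, 0, 0, 0],
  ],
)

```text
t: 11.65
ee_pos: [0.4712, 0.4239, 0.176]
eef_rot: [[-0.179, 0.984, -0.001], [0.984, 0.179, 0.004], [0.004, -0.0, -1.0]]
contact_force: [-0.6, 0.7, -0.9]
width: 0.0134
finger_force: 58.8
```

Call:
drive_tool(
  moves=[
    [5, 0, 0, 0, 0, 0, 0],
    [5, 0, 0, 0, 0, 0, 0],
    [5, 0, 0, 0, 0, 0, 0],
  ],
)

```text
t: 11.95
ee_pos: [0.4744, 0.4156, 0.1767]
eef_rot: [[-0.169, 0.986, -0.0], [0.986, 0.169, -0.001], [-0.001, -0.0, -1.0]]
contact_force: [0.1, 0.6, -0.6]
width: 0.0132
finger_force: 58.8
```

Call:
drive_tool(
  moves=[
    [5, -0.06, 0.06, -0.3, 0, 0, 0],
    [5, 0, 0, -0.3, 0, 0, 0],
    [5, 0, 0, 0, 0, 0, 0],
    [5, 0, 0, 0, 0, 0, 0],
  ],
)

```text
t: 12.35
ee_pos: [0.4713, 0.4194, 0.147]
eef_rot: [[-0.17, 0.985, 0.0], [0.985, 0.17, -0.0], [-0.0, -0.0, -1.0]]
contact_force: [0.2, 0.0, 0.1]
width: 0.0133
finger_force: 58.8
```

Run:
```python
from h import *
import pickle,cv2
g=lambda a:(255*(a/255.)**.5).astype(np.uint8)
s=r.observe();c=vision.capture("wrist")
A=cv2.resize(g(c["color"][165:285,220:300,::-1]),(400,600),interpolation=cv2.INTER_CUBIC)
c2=vision.capture("side");C=cam(c2);pickle.dump((s,c,c2),open("p5.pkl","wb"));print(s["ee_pos"])
u,v=proj(C,s["ee_pos"]-[0,0,.06]).astype(int);u0,v0=u-20,v-30;print(u0,v0)
B=cv2.resize(g(c2["color"][v0:v0+60,u0:u0+40,::-1]),(400,600),interpolation=cv2.INTER_CUBIC)
cv2.imwrite("pics/c5.png",np.hstack([A,B]))
print((proj(C,s["ee_pos"]-[0,0,.061])-[u0,v0])*10+[400,0])
```

```text
[0.47130052 0.41944817 0.14701256]
245 155
[604.51577509 309.96417005]
```

View pics/c5.png

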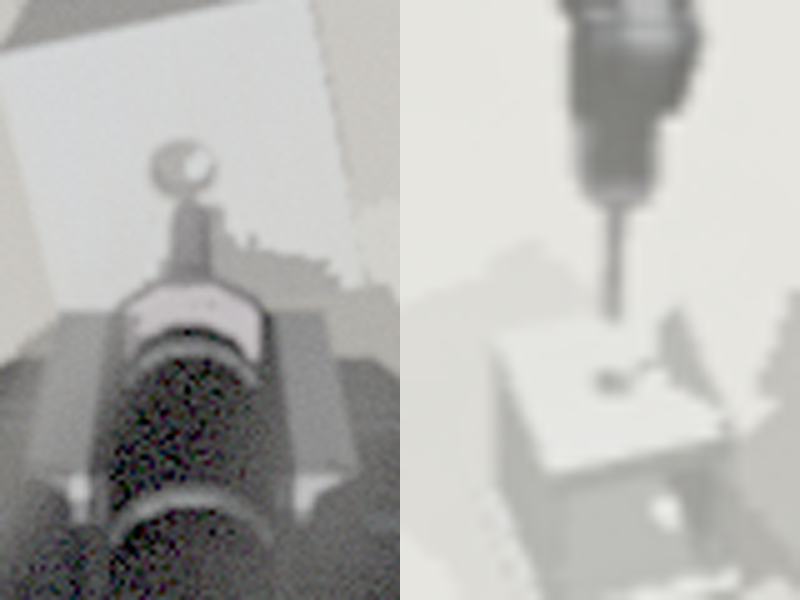

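Run:
```python
from h import *
import pickle
s,c,c2=pickle.load(open("p5.pkl","rb"));W=cam(c,s);S=cam(c2)
for L in(.061,.063):
  z=s["ee_pos"][2]-L
  print("tip",back(W,220+190/5,165+208/5,z),back(S,245+213/10,155+318/10,z))
print("hole",back(W,220+184/5,165+168/5,.064),back(S,245+212/10,155+380/10,.064))
```

```text
tip [0.4718215  0.41924656 0.08601256] [0.46875913 0.41708574 0.08601256]
tip [0.47194181 0.41856161 0.08401256] [0.47060961 0.41717646 0.08401256]
hole [0.47107724 0.41814398 0.064     ] [0.46749612 0.41661086 0.064     ]
```

Call:
drive_tool(
  moves=[
    [5, -0.02, -0.02, 0, 0, 0, 0],
    [5, 0, 0, -0.3, 0, 0, 0],
    [5, 0, 0, -0.1, 0, 0, 0],
    [5, 0, 0, -0.1, 0, 0, 0],
    [5, 0, 0, -0.1, 0, 0, 0],
    [5, 0, 0, 0, 0, 0, 0],
    [5, 0, 0, 0, 0, 0, 0],
  ],
)

```text
t: 13.15
ee_pos: [0.4698, 0.4194, 0.1167]
eef_rot: [[-0.171, 0.985, -0.0], [0.985, 0.171, -0.0], [-0.0, -0.0, -1.0]]
contact_force: [1.1, 0.1, -0.4]
width: 0.0134
finger_force: 58.8
```

Call:
drive_tool(
  moves=[
    [5, 0, 0, -0.16, 0, 0, 0],
    [5, 0, 0, -0.16, 0, 0, 0],
    [5, 0, 0, -0.16, 0, 0, 0],
    [5, 0, 0, -0.16, 0, 0, 0],
    [5, 0, 0, -0.06, 0, 0, 0],
    [5, 0, 0, 0, 0, 0, 0],
    [5, 0, 0, 0, 0, 0, 0],
  ],
)

```text
t: 13.85
ee_pos: [0.47, 0.4194, 0.0819]
eef_rot: [[-0.172, 0.985, 0.0], [0.985, 0.172, 0.0], [0.0, 0.0, -1.0]]
contact_force: [0.0, -0.3, 0.6]
width: 0.0133
finger_force: 58.8
```

Call:
drive_tool(
  moves=[
    [5, 0, 0, -0.03, 0, 0, 0],
    [5, 0, 0, -0.03, 0, 0, 0],
    [5, 0, 0, 0, 0, 0, 0],
  ],
)

```text
t: 14.15
ee_pos: [0.4698, 0.4193, 0.0788]
eef_rot: [[-0.171, 0.985, -0.0], [0.985, 0.171, 0.0], [0.0, 0.0, -1.0]]
contact_force: [-0.6, 0.6, -0.8]
width: 0.0136
finger_force: 58.8
```

Call:
drive_tool(
  moves=[
    [5, 0, 0, -0.03, 0, 0, 0],
    [5, 0, 0, -0.02, 0, 0, 0],
    [5, 0, 0, 0, 0, 0, 0],
  ],
)

```text
t: 14.45
ee_pos: [0.4697, 0.4193, 0.0761]
eef_rot: [[-0.171, 0.985, -0.0], [0.985, 0.171, -0.0], [-0.0, -0.0, -1.0]]
contact_force: [-0.2, 0.5, -0.7]
width: 0.0138
finger_force: 58.8
```

Call:
drive_tool(
  moves=[
    [5, 0, 0, -0.02, 0, 0, 0],
    [5, 0, 0, 0, 0, 0, 0],
  ],
)

```text
t: 14.65
ee_pos: [0.4699, 0.4194, 0.0758]
eef_rot: [[-0.171, 0.985, 0.0], [0.985, 0.171, 0.0], [0.0, 0.0, -1.0]]
contact_force: [-0.6, -0.4, 2.9]
width: 0.0137
finger_force: 59.2
```

Call:
drive_tool(
  moves=[
    [36, 0, 0, 0, 0, 0, 0],
    [36, 0, 0, 0, 0, 0, 0],
    [36, 0, 0, 0, 0, 0, 0],
    [36, 0, 0, 0, 0, 0, 0],
    [36, 0, 0, 0.3, 0, 0, 0],
    [36, 0, 0, 0.6, 0, 0, 0],
    [36, 0, 0, 0.6, 0, 0, 0],
    [36, 0, 0, 0, 0, 0, 0],
  ],
)

```text
t: 15.45
ee_pos: [0.4726, 0.4214, 0.1557]
eef_rot: [[-0.171, 0.985, 0.007], [0.985, 0.171, 0.006], [0.005, 0.008, -1.0]]
contact_force: [0.8, 0.4, 0.7]
width: 0.0361
finger_force: 0.0
```

Run:
```python
from h import *
hm=np.array([.5286,.2486]);ry=np.array([.52195-.53487,.28351-.21305]);ry/=np.linalg.norm(ry);rx=np.array([ry[1],-ry[0]])
c=hm-rx*-.035
print("rx",rx,"panel mid @46mm",hm-rx*(.035+.001+.004+.046),"out",hm-rx*(.035+.005+.085))
```

```text
rx [0.98360078 0.18035938] panel mid @46mm [0.44401033 0.23308909] out [0.4056499  0.22605508]
```

Call:
drive_tool(
  moves=[
    [36, -0.1, -0.6, 0.2, 0, 0, 0],
    [36, -0.12, -0.8, 0, 0, 0, 0],
    [36, -0.12, -0.8, 0, 0, 0, 0],
    [36, -0.12, -0.8, 0, 0, 0, 0],
    [36, -0.1, -0.76, 0, 0, 0, 0],
    [36, 0, 0, 0, 0, 0, 0],
    [36, 0, 0, 0, 0, 0, 0],
    [36, 0, 0, 0, 0, 0, 0],
    [36, 0, 0, 0, 0, 0, 0],
  ],
)

```text
t: 16.35
ee_pos: [0.4419, 0.2328, 0.1603]
eef_rot: [[-0.174, 0.985, 0.0], [0.985, 0.174, 0.001], [0.001, 0.001, -1.0]]
contact_force: [0.4, 0.1, -0.1]
width: 0.0359
finger_force: 0.0
```

```bash
python3 look.py w6
python3 - <<'E'
from h import *
import pickle
s,c=pickle.load(open("w6.pkl","rb"));W=cam(c,s)
for x in([.444,.2331,.06],[.4357,.2805,.06]):print(proj(W,x)*1.5625)
E
```

```text
16.35 [0.44192259 0.23284724 0.16032739] [[-1.73518480e-01  9.84830525e-01  4.17597133e-04]
 [ 9.84830341e-01  1.73518101e-01  8.17371898e-04]
 [ 7.32512134e-04  5.53091456e-04 -9.99999579e-01]] 0.03586499060899727 [ 0.44039943  0.14389664 -0.09952822]
[405.88376106 298.82060025]
[406.04794763 208.77308181]
```

View pics/w6.png

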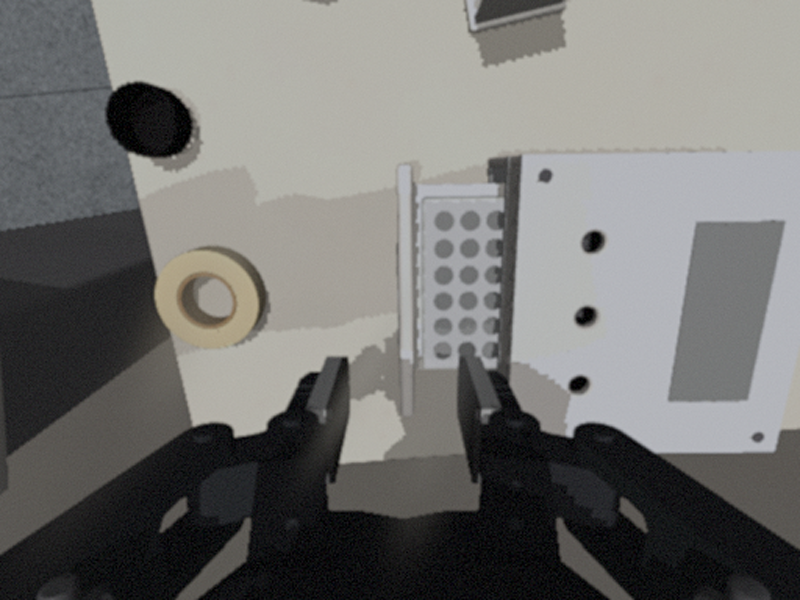

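Call:
drive_tool(
  moves=[
    [28, 0.04, 0, 0, 0, 0, 0],
    [28, 0, 0, -0.5, 0, 0, 0],
    [28, 0, 0, -0.5, 0, 0, 0],
    [28, 0, 0, -0.4, 0, 0, 0],
    [28, 0, 0, -0.3, 0, 0, 0],
    [28, 0, 0, -0.2, 0, 0, 0],
    [28, 0, 0, 0, 0, 0, 0],
    [28, 0, 0, 0, 0, 0, 0],
  ],
)

```text
t: 17.2
ee_pos: [0.4441, 0.2316, 0.0655]
eef_rot: [[-0.172, 0.985, 0.0], [0.985, 0.172, 0.0], [0.0, 0.0, -1.0]]
contact_force: [-0.5, 0.5, 0.6]
width: 0.0278
finger_force: 0.0
```

Call:
drive_tool(
  moves=[
    [28, 0, 0, -0.12, 0, 0, 0],
    [28, 0, 0, -0.12, 0, 0, 0],
    [28, 0, 0, -0.12, 0, 0, 0],
    [28, 0, 0, 0, 0, 0, 0],
    [28, 0, 0, 0, 0, 0, 0],
  ],
)

```text
t: 17.7
ee_pos: [0.4437, 0.2313, 0.0471]
eef_rot: [[-0.171, 0.985, -0.0], [0.985, 0.171, -0.0], [-0.0, -0.0, -1.0]]
contact_force: [0.0, 0.4, -0.7]
width: 0.0276
finger_force: 0.0
```

Call:
drive_tool(
  moves=[
    [2, 0, 0, 0, 0, 0, 0],
    [2, 0, 0, 0, 0, 0, 0],
    [2, 0, 0, 0, 0, 0, 0],
    [2, 0, 0, 0, 0, 0, 0],
    [2, 0, 0, 0, 0, 0, 0],
  ],
)

```text
t: 18.2
ee_pos: [0.4439, 0.2314, 0.0476]
eef_rot: [[-0.172, 0.985, 0.0], [0.985, 0.172, 0.0], [0.0, 0.0, -1.0]]
contact_force: [-1.5, -0.9, 6.2]
width: 0.0063
finger_force: 60.8
```

Call:
drive_tool(
  moves=[
    [2, -0.15, -0.03, 0, 0, 0, 0],
    [2, -0.15, -0.03, 0, 0, 0, 0],
    [2, -0.15, -0.03, 0, 0, 0, 0],
    [2, -0.15, -0.03, 0, 0, 0, 0],
    [2, 0, 0, 0, 0, 0, 0],
    [2, 0, 0, 0, 0, 0, 0],
  ],
)

```text
t: 18.8
ee_pos: [0.4115, 0.2252, 0.0476]
eef_rot: [[-0.172, 0.985, -0.003], [0.985, 0.172, -0.0], [0.0, -0.003, -1.0]]
contact_force: [-1.2, 0.9, 9.0]
width: 0.0059
finger_force: 61.4
```

Call:
drive_tool(
  moves=[
    [2, -0.06, -0.01, 0, 0, 0, 0],
    [2, -0.06, -0.01, 0, 0, 0, 0],
    [2, 0, 0, 0, 0, 0, 0],
    [2, 0, 0, 0, 0, 0, 0],
  ],
)

```text
t: 19.2
ee_pos: [0.4063, 0.2243, 0.0476]
eef_rot: [[-0.172, 0.985, -0.002], [0.985, 0.172, -0.0], [0.0, -0.002, -1.0]]
contact_force: [1.2, 0.7, 7.6]
width: 0.0061
finger_force: 61.2
```

Call:
drive_tool(
  moves=[
    [2, -0.04, -0.007, 0, 0, 0, 0],
    [2, 0, 0, 0, 0, 0, 0],
    [2, 0, 0, 0, 0, 0, 0],
  ],
)

```text
t: 19.5
ee_pos: [0.4055, 0.2241, 0.0476]
eef_rot: [[-0.172, 0.985, -0.0], [0.985, 0.172, 0.0], [0.0, 0.0, -1.0]]
contact_force: [2.0, 0.3, 6.7]
width: 0.0062
finger_force: 61.0
```

Call:
drive_tool(
  moves=[
    [2, -0.06, -0.01, 0, 0, 0, 0],
    [2, 0, 0, 0, 0, 0, 0],
    [2, 0, 0, 0, 0, 0, 0],
    [2, 0, 0, 0, 0, 0, 0],
  ],
)

```text
t: 19.9
ee_pos: [0.4054, 0.2241, 0.0476]
eef_rot: [[-0.171, 0.985, 0.005], [0.985, 0.171, 0.002], [0.001, 0.005, -1.0]]
contact_force: [7.4, 0.7, 0.8]
width: 0.0059
finger_force: 60.4
```

Call:
drive_tool(
  moves=[
    [24, 0, 0, 0, 0, 0, 0],
    [24, 0, 0, 0, 0, 0, 0],
    [24, 0, 0, 0, 0, 0, 0],
    [24, 0, 0, 0.2, 0, 0, 0],
    [24, 0, 0, 0.5, 0, 0, 0],
    [24, 0, 0, 0.8, 0, 0, 0],
    [24, 0, 0, 0.8, 0, 0, 0],
    [24, 0, 0, 0.8, 0, 0, 0],
    [24, 0, 0, 0, 0, 0, 0],
    [24, 0, 0, 0, 0, 0, 0],
  ],
)

```text
t: 20.9
ee_pos: [0.4026, 0.2237, 0.2035]
eef_rot: [[-0.172, 0.985, 0.001], [0.985, 0.172, 0.001], [0.001, 0.001, -1.0]]
contact_force: [0.3, 0.4, -0.2]
width: 0.024
finger_force: 0.0
```

Run:
```python
from h import *
import cv2
s=r.observe();c=vision.capture("side");print(s["ee_pos"],s["contact_force"])
cv2.imwrite("pics/s7.png",cv2.resize(c["color"][110:290,200:400,::-1],(660,594),interpolation=cv2.INTER_CUBIC))
```

```text
[0.40257312 0.2236912  0.20351023] [ 0.28113363  0.41061495 -0.162976  ]
```

View pics/s7.png

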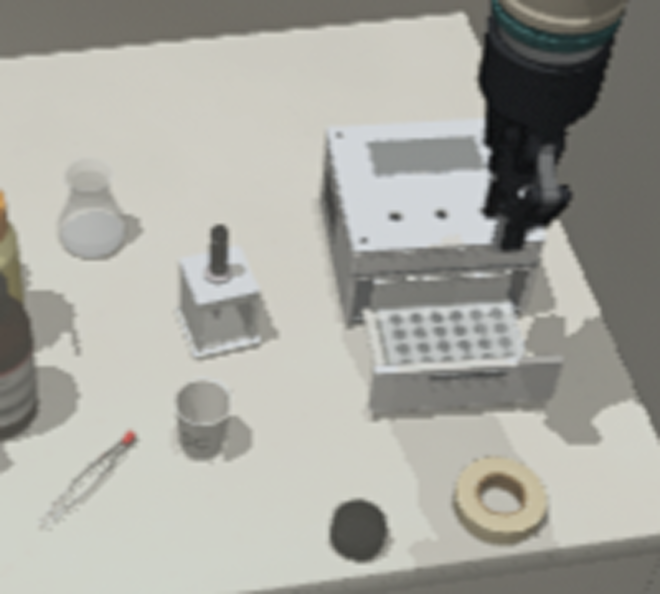

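Run:
```python
from h import *
C=sidecam()
a=back(C,200+466/3.3,110+368/3.3,.06);b=back(C,240+394/4,120+349/4,.06);print(a,b,np.linalg.norm(a-b))
```

```text
[0.39669033 0.22651393 0.06      ] [0.44213404 0.23215183 0.06      ] 0.04579210793997117
```

```bash
python3 -c "
from bench import r
print(r.job_done())"
```

```text
the job is handed in; nothing more can be done
None
```

The job is handed in, with no verdict returned: the middle hole hid the latch, the right hole's stud took about 9 N, the pin is back upright in its stand, the tray is drawn out to its stop, and I did not touch the beaker, tape or flask.

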